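# Post a rejected end plate into the reject box

### The job

The aluminium end plate with the red dot, leaning on the blue sloping rest, is a reject. Stand it on end in the slot of the empty white block and let go of it there; then take it again from straight above, lift it out and drop it through the slot in the lid of the red reject box. Do not disturb the good plate in the green block or the other loose things on the bench.

Things in the scene. Friction and masses are not known exactly. Their poses are not given: they have to be found in the camera images.
- reject: the rejected aluminium end plate, a rectangular slab 14 x 50 x 100 mm (its x, y, z), red dots on its faces, about 0.14 kg; origin at its centre; z runs along its 100 mm length, x is the normal of its broad faces. It starts on the sloping rest, its length 50 degrees above level, foot end low and away from the robot, top end towards it, y level
- rest: fixed blue sloping rest, steel base 120 x 70 x 10 mm; origin at the centre of its underside, z up. The slope, 32 mm wide (y) and 96 mm long, rises at 50 degrees towards its own +x, which points roughly at the robot, and is narrower than the plate, so the plate's long edges are free for fingers; a 44 mm wide lip holds its foot. The plate's centre is 77 mm up, its top end about 120 mm
- block: fixed white plastic block, empty at the start, 60 x 90 x 38 mm (x, y, z); origin at the centre of its underside on the bench, z up. A slot in the middle of its top, 17 mm (x) by 55 mm (y), 30 mm deep, floor 8 mm above the bench, mouth chamfered 3 mm. A plate standing fully home in it has its centre 58 mm and its top 108 mm above the bench
- box: fixed red reject box with a closed lid (far wall clear), 150 x 140 x 140 mm (x, y, z), walls and lid 5 mm; origin at the centre of its underside on the bench, z up. In the middle of the lid a yellow-framed slot 26 mm (x) by 68 mm (y), its mouth 140 mm above the bench; the hollow below is 130 mm high
- good: the good end plate, same shape as the rejected one but with green dots; loose, stands on end in the green block; origin at its centre. Leave it
- good_block: fixed green block of the same shape as the white one, holds the good plate; origin at the centre of its underside
- driver: loose blue-handled screwdriver lying on the bench, about 200 mm long; leave it
- offcut: loose offcut of square aluminium profile, 110 x 44 x 44 mm, origin at the centre of its underside; leave it
- tape: loose orange ring of tape, 70 mm across, 25 mm high, origin at the centre of its underside; leave it

How it is judged:
By the outcome, as a careful person would: the job done as asked, in the order asked, and still so for the second after the job is handed in, with the robot touching nothing.
It also fails if it takes over 64 s, if anything falls off the work surface, if the arm or the gripper's body presses on something with over 40 N, if the wrist force passes 120 N, or if a joint passes its speed limit or range.

### The arm

A 6-joint arm with a two-finger parallel gripper is mounted at the origin on the work surface. World frame = base frame: x ahead of the robot, y to its left, z up, the work surface at z = 0. Lengths are in m, angles in rad, forces in N, time in s.
With the tool pointing down it reaches from about 0.35 to 0.975 m from the base axis. Payload 4.9 kg.
Tool frame: the origin (TCP) lies at the very end of the fingers, on their centre line; the grasp point (between the pads) lies ctrl.grip_point_offset behind it (ctrl.grip_point_offset is the distance from the TCP to the grasp point, in m); z points along the fingers, y is the direction in which the jaws open and shut (so a half turn about z gives the same grasp; the last joint's range is limited). The gripper opens to 85 mm and grips with 20 to 120 N. Pads are 22 mm wide; open, the fingers measure 114 mm over their backs; the gripper's body (76 mm by 85 mm) begins 54 mm behind the grasp point. The pads swing forward as they close: fully open they stand 13 mm farther back than shut.
Start: joints at [-1.226, 0.053, 1.613, -0, 1.476, -0.119], TCP at [0.28, -0.559, 0.201] pointing down, gripper open.
Joint ranges: [-3.01, 3.01], [-1.01, 2.22], [0.06, 2.58], [-1.02, 4.17], [0.09, 2.62], [-3.14, 3.14]. Speed limits (rad/s): [2.57, 2.57, 3.14, 3.14, 3.14, 3.14].

### API

Orientations are given as a rotation vector (axis times angle).
In Python, from station import ctrl gives the robot as it stands. The module is installed in compiled form; this text tells all that it offers.
- The arm moves only by the shell command python3 -m creep 'ROWS' [FORCE]. ROWS is JSON, a list of rows, each a list of 5 numbers: the closure in counts, from 0 (fully open) to 255 (shut), then the shift along the tool's x, y, z in mm, then the turn about the tool's z in rad. A call has 1 to 12 rows; each row is the pose to reach, as a shift and turn from the pose commanded when the call began, along the tool's axes at that moment; what a row does not reach only later rows make up. A row lasts 1/12 s, in which the tool goes at most 41.7 mm and 7.16 degrees, less where a joint would pass 70% of its speed; a pose out of reach is approached as far as the arm can. A call with a gripper value outside its range is refused whole. The fingers move at their own pace and stop on an object; FORCE is the grip in N (left out, the last holds). Time passes only in rows, so rows that repeat a pose let the fingers close. It gives the time, the measured TCP pose, the force and the opening at its end, in the units of the state.
- ctrl.get_obs(): the state, without advancing time (a new reading comes with each control period).
- ctrl.get_image(name): name is "scene" or "top" or "wrist"; returns the picture (384x512x3 uint8, red, green, blue); there is no depth.
- ctrl.calibration(name): a dict with "fx", "fy", "cx", "cy" (pixels), "R" (3x3) and "t" (3): a world point X has camera coordinates R X + t. Camera axes: x right, y down, z forward; pixel columns grow to the right and rows downward; lengths in m; the calibration is good to about 2 mm. A picture is of the moment at which its call begins: read the wrist's pose just before it. calibration takes no time and is no camera call; for the wrist camera it gives the pose at the moment of the call.
- ctrl.finish_job(): hands the job in, once; it reports no verdict.
Trained networks look in the newest picture that a camera, given by its name, has taken for a name from the list of things; names that differ only in an ending like _2 or _b are one class to them, and where a whole thing is asked for, a point or a joint stands for the part that bears it (a point fixed in the world has none). Each returns a list of dicts, best first, with "conf" (0 to 1); they miss things now and then, are a little off and sometimes report something else, mostly with a low value. They report only what shows in the picture. A call takes as long as a camera call.
- ctrl.boxes_of(camera, label): "rect" ([left, top, width, height] in pixels, round what is visible of it).
- ctrl.outline_of(camera, label): "mask" (384x512 bool, what is visible of it) and "rect" ([left, top, width, height] in pixels, round what is visible of it).
The state is a dict: "t": time; "q": joint angles; "dq": joint speeds; "effort": joint torques, N m; "tool_pos": TCP position; "tool_rot": TCP orientation; "contact_force": force on the tool from outside, world axes, zero at the start; "wrist_torque": the same for the moment, N m; "opening": finger opening in m.
Only numpy, scipy, OpenCV 4.12 (cv2) and the standard library are available. Lean on these libraries where they do the work, as an engineer would, in place of code of your own. Each camera call takes 0.05 s, during which the arm holds its last target. There are 200 camera calls.

## Working session

There is one attempt and no reset: what is moved stays moved. The work goes in short steps, Python scripts to look and compute and a shell command to move; the robot and the scene stay as the last step left them, time stands still between calls to the robot, and variables do not carry over. Pictures are saved under pics/ and viewed, about 8 in all and at most 12, crops included, and the job is handed in when it is done.

```bash
mkdir -p pics
python3 - <<'E'
from station import ctrl
import cv2,numpy as np
o=ctrl.get_obs();print(o['tool_pos'],o['tool_rot'],o['opening'],ctrl.grip_point_offset)
a=ctrl.get_image("scene");b=ctrl.get_image("top")
cv2.imwrite('pics/a.png',a[:,:,::-1]);cv2.imwrite('pics/b.png',b[:,:,::-1])
for c in("top","scene"):
  k=ctrl.calibration(c);R=np.array(k['R']);print(c,k['fx'],k['cx'],k['cy'],R.round(3).tolist(),(-R.T@k['t']).round(3))
  for n in("reject","rest","block","box"):
    print(n,[(r['conf'],r['rect']) for r in ctrl.boxes_of(c,n)[:2]])
E
```

```text
[ 0.27936026 -0.55833555  0.20017652] [-3.05555394e+00 -7.21554693e-01  3.41028849e-04] 0.08562505652536692 0.0187
top 485.5911162430343 259.5685349187393 187.52985919372563 [[-0.003, -1.0, 0.004], [-0.999, 0.002, -0.045], [0.045, -0.004, -0.999]] [0.553 0.012 1.336]
reject [(0.92, [368.5, 219.1, 20.2, 31.2])]
rest [(0.88, [351.1, 208.3, 35.9, 48.7])]
block [(0.64, [138.0, 213.7, 42.9, 23.9])]
box [(0.62, [216.3, 193.5, 74.9, 69.7])]
scene 358.41362330588396 251.05220762072156 193.76333769080802 [[-0.029, 0.999, 0.015], [0.707, 0.031, -0.706], [-0.707, -0.01, -0.708]] [ 1.238 -0.002  0.711]
reject [(0.97, [134.6, 139.5, 25.7, 42.3])]
rest [(0.85, [133.6, 165.8, 39.7, 30.0])]
block [(0.72, [338.2, 175.8, 34.0, 22.9])]
box [(0.75, [228.0, 132.7, 74.8, 82.6])]
```

View pics/a.png

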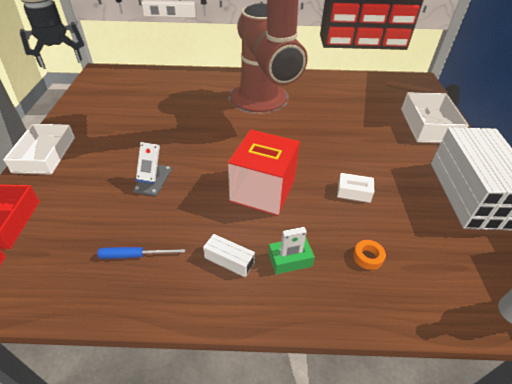

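View pics/b.png

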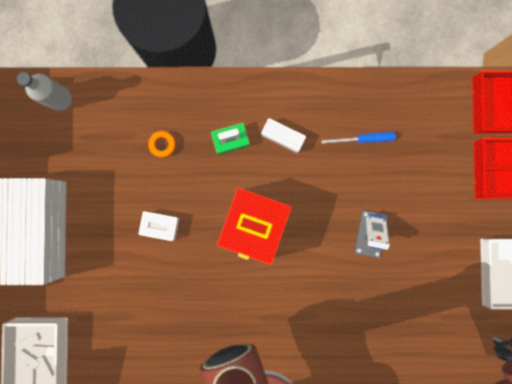

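The scene shows the reject (scene ~148,160) on its rest to the robot's right. The red box is central (~263,170), the white block is at ~356,188 and the good plate is in the green block (~292,245). In the top view: reject 376,230; box frame 254,226; white block 159,226.

```bash
cat > h.py <<'E'
from station import ctrl
import cv2,numpy as np
from scipy.spatial.transform import Rotation as Ro
def ray(k,uv,z):
    R=np.array(k['R']);c=-R.T@k['t'];uv=np.atleast_2d(uv).astype(float)
    d=np.c_[(uv[:,0]-k['cx'])/k['fx'],(uv[:,1]-k['cy'])/k['fy'],np.ones(len(uv))]@R
    return c+d*((z-c[2])/d[:,2])[:,None]
def proj(k,X):
    p=np.atleast_2d(X)@np.array(k['R']).T+k['t'];return np.c_[p[:,0]/p[:,2]*k['fx']+k['cx'],p[:,1]/p[:,2]*k['fy']+k['cy']]
def rect(k,mask,z):
    c=max(cv2.findContours(mask.astype(np.uint8),0,2)[0],key=cv2.contourArea)[:,0,:]
    P=ray(k,c,z)[:,:2]*1000
    r=cv2.minAreaRect(P.astype(np.float32));b=cv2.boxPoints(r)
    e=b[1]-b[0],b[2]-b[1];e=max(e,key=np.linalg.norm)
    a=np.degrees(np.arctan2(e[1],e[0]))%180
    return np.round(r[0],1),np.round(sorted(r[1]),1),'long axis deg',round(a,1)
def go(xyz,yaw_y=None):
    """shift in tool mm to put TCP at xyz (m); yaw_y: wanted world angle (deg) of tool y axis"""
    o=ctrl.get_obs();T=Ro.from_rotvec(o['tool_rot']);s=T.inv().apply(np.array(xyz)-o['tool_pos'])*1000
    y=T.apply([0,1,0]);cur=np.degrees(np.arctan2(y[1],y[0]));t=None
    if yaw_y is not None:
        d=(yaw_y-cur+90)%180-90;t=-np.radians(d)
    print('t',o['t'],'yaw_y',cur.round(2),'shift',s.round(1),'turn',t,'q6',o['q'][5],'F',np.round(o['contact_force'],1))
E
python3 - <<'E'
from h import *
im=ctrl.get_image("top");k=ctrl.calibration("top")
for n,z in(("block",.038),("box",.14),("reject",.077),("rest",.03)):
    m=ctrl.outline_of("top",n)
    if m: print(n,m[0]['conf'],rect(k,m[0]['mask'],z))
h=cv2.cvtColor(im,cv2.COLOR_RGB2HSV)
y=cv2.inRange(h,(22,150,120),(35,255,255));y[:210]=0;y[240:]=0;y[:,:230]=0;y[:,280:]=0
print('frame',rect(k,y,.14))
go((.47,-.32,.25),90)
E
```

```text
block 0.66 (array([509. , 276.6]), array([63.3, 94.6]), 'long axis deg', np.float32(79.1))
box 0.75 (array([510.2,  24.1]), array([139. , 154.9]), 'long axis deg', np.float32(159.9))
reject 0.59 (array([ 491.9, -295.8]), array([54.4, 81.9]), 'long axis deg', np.float32(2.3))
rest 0.93 (array([ 487.3, -290. ]), array([ 73.3, 121.8]), 'long axis deg', np.float32(170.8))
frame (array([512.4,  21.8]), array([36.9, 78.6]), 'long axis deg', np.float32(70.2))
t 0.75 yaw_y -63.43 shift [ 277.2 -128.5  -48.6] turn 0.46380449670099877 q6 -0.11899425337928936 F [-0.1  0.5  0.3]
```

```bash
python3 -c "
from h import *
go((.44,-.285,.26),80.8)"
```

```text
t 0.75 yaw_y -63.43 shift [ 266.  -173.3  -58.6] turn 0.6243747878844774 q6 -0.11899425337928936 F [-0.1  0.5  0.3]
```

```bash
python3 -m creep '[[0,30,-20,-30,0.1],[0,60,-40,-58,0.2],[0,95,-62,-58,0.3],[0,130,-85,-58,0.4],[0,165,-108,-58,0.5],[0,200,-130,-58,0.6],[0,235,-153,-58,0.624],[0,266,-173,-58,0.624],[0,266,-173,-58,0.624],[0,266,-173,-58,0.624],[0,266,-173,-58,0.624]]'
python3 - <<'E'
from h import *
o=ctrl.get_obs();im=ctrl.get_image("wrist");k=ctrl.calibration("wrist")
print(o['tool_pos'],(-np.array(k['R']).T@k['t']).round(3),np.array(k['R'])[2].round(3))
cv2.imwrite('pics/w1.png',im[:,:,::-1])
go((.44,-.285,.26),80.8)
for n in('reject','rest'):
  m=ctrl.outline_of('wrist',n)
  if m:
    print(n,m[0]['conf'],m[0]['rect']);np.save(n+'.npy',m[0]['mask'])
E
```

```text
t: 1.67
tool_pos: [0.4401, -0.2854, 0.2595]
tool_rot: [3.131, -0.25, -0.0]
contact_force: [0.0, -0.0, -0.2]
opening: 0.0854
[ 0.44007657 -0.28537859  0.25954003] [ 0.519 -0.299  0.432] [-0.306  0.048 -0.951]
t 1.7167 yaw_y -99.22 shift [ 0.1 -1.  -0.5] turn -0.000287425884258248 q6 1.0133982312422136 F [-0.4 -0.3  0.5]
reject 0.85 [234.4, 66.9, 55.9, 83.2]
rest 0.63 [235.0, 55.4, 62.3, 105.6]
```

View pics/w1.png

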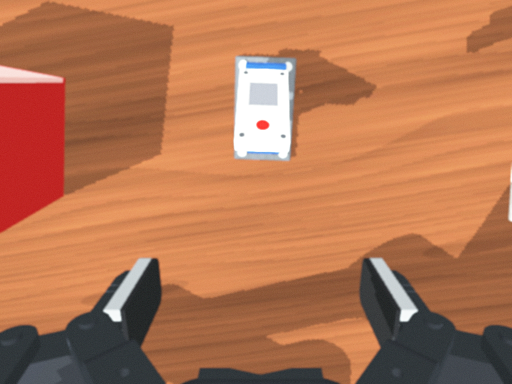

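The wrist view shows the plate clear, with face corners near (237,62), (295,62), (236,158) and (290,158). I'll fit its pose by silhouette.

```bash
cat > fit.py <<'E'
from h import *
from scipy.optimize import minimize
def corners(p,tilt=50,z=77):
    a=np.radians(p[2]);d=np.array([np.cos(a),np.sin(a),0]);c,s=np.cos(np.radians(tilt)),np.sin(np.radians(tilt))
    u=c*d+[0,0,s];y=np.array([-d[1],d[0],0]);n=np.cross(y,u)
    return np.array([[p[0],p[1],z]+n*7*i+y*25*j+u*50*l for i in(-1,1) for j in(-1,1) for l in(-1,1)])/1000
def fit(k,mask,p0):
    def cost(p):
        m=np.zeros((1536,2048),np.uint8)
        h=cv2.convexHull((proj(k,corners(p))*4+1.5).astype(np.float32)).round().astype(int)
        cv2.fillConvexPoly(m,h,1);m=cv2.resize(m,(512,384),interpolation=cv2.INTER_AREA) if 0 else m.reshape(384,4,512,4).mean((1,3))
        return np.abs(m-mask).sum()
    r=minimize(cost,p0,method='Nelder-Mead',options=dict(initial_simplex=np.array(p0)+np.array([[0,0,0],[15,0,0],[0,15,0],[0,0,8]])))
    return r.x.round(1),round(r.fun),mask.sum()
E
python3 - <<'E'
from fit import *
m=np.load('reject.npy').astype(float);k=ctrl.calibration('wrist')
r=fit(k,m,[490,-292,171.]);print(r)
ctrl.get_image('top');mt=ctrl.outline_of('top','reject')[0]['mask'].astype(float);print(fit(ctrl.calibration('top'),mt,[490,-292,171.]))
print(proj(k,corners(r[0])).round().tolist())
# red dot
im=cv2.cvtColor(cv2.imread('pics/w1.png'),cv2.COLOR_BGR2HSV);y,x=np.nonzero(im[100:150,230:300,1]*(im[100:150,230:300,0]>170)>150);print('dot',x.mean()+230,y.mean()+100,ray(k,[[x.mean()+230,y.mean()+100]],.095))
E
```

```text
(array([ 492.1, -298.9,  169. ]), 129, np.float64(4248.0))
(array([ 493.5, -295.6,  163.9]), 75, np.float64(538.0))
[[240.0, 68.0], [235.0, 141.0], [288.0, 70.0], [290.0, 143.0], [241.0, 79.0], [236.0, 151.0], [287.0, 80.0], [289.0, 152.0]]
dot nan nan [[nan nan nan]]<stdin>:7: RuntimeWarning: Mean of empty slice.
  ret = ret.dtype.type(ret / rcount)
```

```bash
python3 -c "
from h import *
go((.473,-.2955,.078),79)"
```

```text
t 1.9167 yaw_y -99.31 shift [ 34.6   3.5 181.3] turn 0.029557854020441955 q6 1.013775982250225 F [ 0.3 -0.4  0.4]
```

```bash
python3 -m creep '[[0,17,2,30,0.03],[0,34.6,3.5,65,0.03],[0,34.6,3.5,100,0.03],[0,34.6,3.5,135,0.03],[0,34.6,3.5,165,0.03],[0,34.6,3.5,181,0.03],[0,34.6,3.5,181,0.03],[0,34.6,3.5,181,0.03]]' 20
python3 - <<'E'
from fit import *
im=ctrl.get_image("wrist");cv2.imwrite('pics/w2.png',im[:,:,::-1]);k=ctrl.calibration('wrist')
m=ctrl.outline_of('wrist','reject')
if m: print(m[0]['conf'],fit(k,m[0]['mask'].astype(float),[492,-299,169.]))
go((.473,-.2955,.078),79)
E
```

```text
t: 2.58
tool_pos: [0.4728, -0.2945, 0.0775]
tool_rot: [-3.126, 0.3, 0.003]
contact_force: [-0.5, -0.1, 2.0]
opening: 0.0855
0.74 (array([ 493.6, -297.7,  168.9]), 151, np.float64(17559.0))
t 2.6833 yaw_y -100.94 shift [-1.6  0.2  2.5] turn 0.0010082535803751257 q6 1.0716641478522673 F [ 0.4 -0.7  0.7]
```

View pics/w2.png

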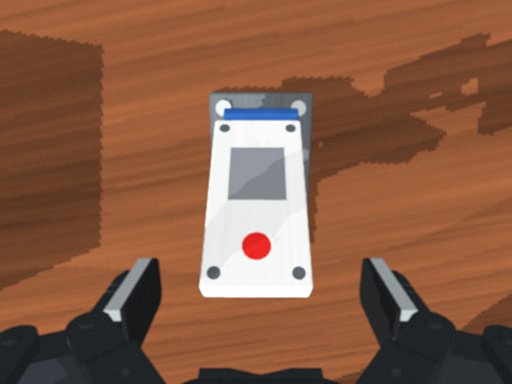

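The plate (face corners 203,295 / 310,295 / 216,120 / 301,120) is centred between the fingers, and the refit agrees within 2 mm. Closing at 20 N.

```bash
python3 -m creep '[[255,1.5,0,0,0],[255,1.5,0,0,0],[255,1.5,0,0,0],[255,1.5,0,0,0],[255,1.5,0,0,0],[255,1.5,0,0,0],[255,1.5,0,0,0],[255,1.5,0,0,0],[255,1.5,0,0,0],[255,1.5,0,0,0]]' 20
```

```text
t: 3.52
tool_pos: [0.476, -0.2949, 0.0802]
tool_rot: [3.126, -0.298, 0.003]
contact_force: [-0.6, 1.1, 6.4]
opening: 0.0484
```

```bash
python3 -m creep '[[255,4,0,-3.7,0],[255,8.5,0,-7.3,0],[255,13,0,-10.5,0],[255,18,0,-13.5,0],[255,23,0,-16,0],[255,28,0,-18.2,0],[255,33,0,-20,0],[255,39,0,-21.4,0],[255,45,0,-22.6,0],[255,50,0,-23.2,0],[255,50,0,-23.2,0]]' 20
python3 - <<'E'
from h import *
im=ctrl.get_image("scene");w=ctrl.get_image("wrist")
cv2.imwrite('pics/c3.png',np.hstack([cv2.resize(im[110:210,80:210],None,fx=3,fy=3),cv2.resize(w,(400,300))])[:,:,::-1])
E
```

```text
t: 4.43
tool_pos: [0.5256, -0.3043, 0.1023]
tool_rot: [3.127, -0.298, 0.002]
contact_force: [-1.9, 0.9, 2.9]
opening: 0.0481
```

View pics/c3.png

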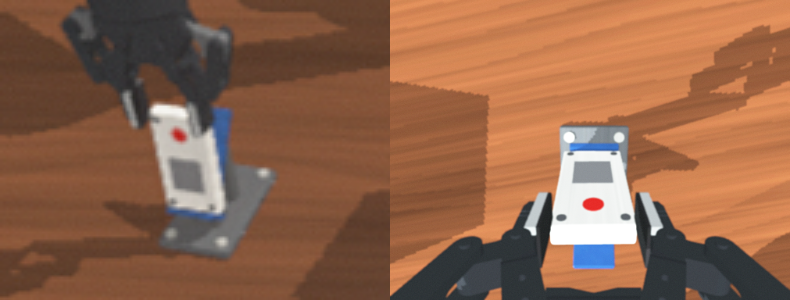

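The plate has swung well towards upright, away from the slope (wrist view: top edge y≈243, foot y≈152 in the half-size picture). Now measuring its tilt.

```bash
cat > tilt.py <<'E'
from fit import *
def tiltfit(yaw,cams=('wrist','scene')):
    D=[]
    for c in cams:
        ctrl.get_image(c);k=ctrl.calibration(c);m=ctrl.outline_of(c,'reject')
        if m: D.append((k,m[0]['mask']));print(c,m[0]['conf'],m[0]['mask'].sum())
    # grip point known; s along plate unknown -> x,y,z,tilt
    o=ctrl.get_obs();g=o['tool_pos']*1000+[0,0,18.7]
    a=np.radians(yaw);d=np.array([np.cos(a),np.sin(a),0])
    def pars(p):
        return [g[0]+p[2]*d[0],g[1]+p[2]*d[1],yaw],p[1],g[2]+p[0]
    def cost(p):
        q,t,z=pars(p);C=corners(q,t,z);e=0
        for k,mk in D:
            m=np.zeros((384,512),np.uint8)
            h=cv2.convexHull((proj(k,C)*256).astype(np.float32)).round().astype(int)
            cv2.fillConvexPoly(m,h,1,shift=8)
            e+=np.abs(m.astype(float)-mk).sum()/mk.sum()
        return e
    best=min((minimize(cost,[-25,t,-8],method='Nelder-Mead',options=dict(initial_simplex=np.array([-25,t,-8])+np.array([[0,0,0],[8,0,0],[0,10,0],[0,0,8]]))) for t in(60,75,90,105)),key=lambda r:r.fun)
    q,t,z=pars(best.x);print('dz,tilt,ds',best.x.round(1),'cost',round(best.fun,3),'centre',np.round([q[0],q[1],z],1));return best.x
E
python3 -c "
from tilt import *
tiltfit(169)
tiltfit(169,('wrist',))"
```

```text
wrist 0.82 11127
scene 0.72 4421
dz,tilt,ds [-32.6  83.1  10.3] cost 1.186 centre [ 514.2 -302.1   88.1]
wrist 0.73 10987
dz,tilt,ds [-34.5  82.3  11.4] cost 0.02 centre [ 513.  -301.9   86.2]
```

```bash
python3 -m creep '[[255,0,0,-10,0],[255,0,0,-30,0],[255,0,0,-60,0],[255,0,0,-95,0],[255,0,0,-125,0],[255,0,0,-125,0],[255,0,0,-125,0],[255,0,0,-125,0]]' 40
python3 - <<'E'
from tilt import *
im=ctrl.get_image("scene");w=ctrl.get_image("wrist")
tiltfit(169,('wrist',));tiltfit(169)
cv2.imwrite('pics/c4.png',np.hstack([cv2.resize(im[80:180,80:210],None,fx=3,fy=3),cv2.resize(w,(400,300))])[:,:,::-1])
E
```

```text
t: 5.5
tool_pos: [0.5236, -0.3034, 0.2248]
tool_rot: [-3.126, 0.298, 0.003]
contact_force: [-0.5, 1.0, -2.1]
opening: 0.0457
wrist 0.97 13367
dz,tilt,ds [-33.4  67.8  -1.2] cost 0.032 centre [ 524.4 -303.4  209.2]
wrist 0.96 13627
scene 0.88 846
dz,tilt,ds [-31.7  65.4  -3.8] cost 0.24 centre [ 527.8 -304.5  212.8]
```

View pics/c4.png

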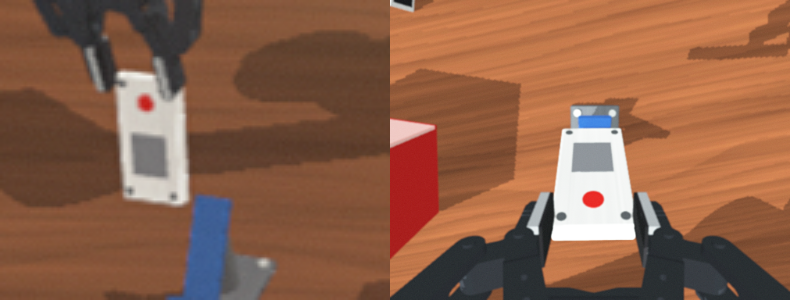

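The plate hangs about 25° off vertical, foot away from the robot. I'll use the block's chamfered mouth to finish the swing. First I'll carry it high past the box, short of the block, and look.

```bash
python3 -c "
from h import *
go((.45,.285,.29),79.1)"
```

```text
t 5.9 yaw_y -100.9 shift [-184.1 -564.2  -63.7] turn 2.3517628735578827e-05 q6 1.1128492517074204 F [ 0.1 -0.4 -1.8]
```

```bash
python3 -m creep '[[255,0,0,-30,0],[255,-5,-20,-64,0],[255,-15,-50,-64,0],[255,-27,-85,-64,0],[255,-39,-122,-64,0],[255,-51,-159,-64,0],[255,-63,-196,-64,0],[255,-75,-233,-64,0],[255,-87,-270,-64,0],[255,-99,-307,-64,0],[255,-111,-344,-64,0],[255,-123,-381,-64,0]]' 
python3 -m creep '[[255,-12,-37,0,0],[255,-24,-74,0,0],[255,-36,-110,0,0],[255,-48,-145,0,0],[255,-56,-170,0,0],[255,-61,-183,0,0],[255,-61,-183,0,0],[255,-61,-183,0,0],[255,-61,-183,0,0]]'
python3 - <<'E'
from tilt import *
im=ctrl.get_image("scene");w=ctrl.get_image("wrist");k=ctrl.calibration('wrist')
tiltfit(169.1,('wrist',))
m=ctrl.outline_of('wrist','block')
if m: print('block',m[0]['conf'],m[0]['rect'],rect(k,m[0]['mask'],.038))
cv2.imwrite('pics/w5.png',w[:,:,::-1])
go((.509,.277,.29),79.1)
E
```

```text
t: 6.9
tool_pos: [0.4749, 0.0952, 0.2908]
tool_rot: [-3.127, 0.299, -0.001]
contact_force: [0.4, -0.7, -1.5]
opening: 0.0455
t: 7.65
tool_pos: [0.4503, 0.284, 0.2905]
tool_rot: [3.127, -0.299, 0.0]
contact_force: [0.7, -0.1, -2.0]
opening: 0.0455
wrist 0.77 13461
dz,tilt,ds [-33.6  66.1  -1.9] cost 0.03 centre [452.5 283.4 275.8]
block 0.73 [216.6, 72.6, 75.7, 53.4] (array([508. , 277.2]), array([62.2, 92.3]), 'long axis deg', np.float32(79.5))
t 7.9 yaw_y -100.98 shift [58.7 -4.4  0.7] turn -0.0014513361545795394 q6 2.1849423299911837 F [-0.8 -0.3 -2.1]
```

View pics/w5.png

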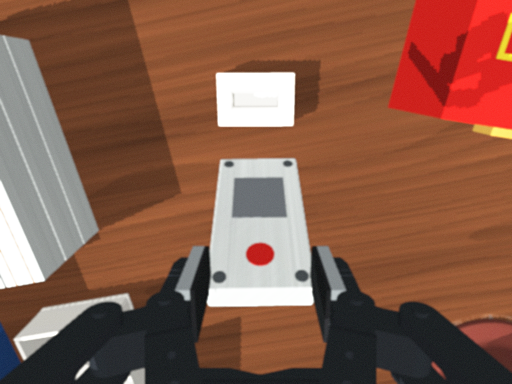

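The wrist view shows the block slot at about (255,100), with the held plate tilted below it. I'll check the plate's pose in the grip with a constrained fit.

```bash
cat > t2.py <<'E'
from fit import *
def run(yaw,cams=('wrist','scene'),es=(-5,0,5,10,15),t0=70):
    D=[]
    for c in cams:
        ctrl.get_image(c);k=ctrl.calibration(c);m=ctrl.outline_of(c,'reject')
        if m: D.append((k,m[0]['mask']));print(c,m[0]['conf'],m[0]['mask'].sum())
    g=ctrl.get_obs()['tool_pos']*1000+[0,0,18.7];a=np.radians(yaw);d=np.array([np.cos(a),np.sin(a)]);y=np.array([-d[1],d[0]])
    def cs(p,e):
        t=np.radians(p[1]);c=g[:2]+d*(e-p[0]*np.cos(t))+y*p[2]
        return corners([c[0],c[1],yaw],p[1],g[2]-p[0]*np.sin(t))
    def cost(p,e):
        r=[]
        for k,mk in D:
            m=np.zeros((384*4,512*4),np.uint8)
            h=cv2.convexHull((proj(k,cs(p,e))*4+1.5).astype(np.float32)*256).round().astype(int)
            cv2.fillConvexPoly(m,h,1,shift=8);r.append(np.abs(m.reshape(384,4,512,4).mean((1,3))-mk).sum()/mk.sum())
        return r
    for e in es:
        r=minimize(lambda p:sum(cost(p,e)),[32,t0,0],method='Nelder-Mead',options=dict(initial_simplex=np.array([32,t0,0])+np.array([[0,0,0],[8,0,0],[0,12,0],[0,0,3]])))
        print('e',e,'s,tilt,lat',r.x.round(1),np.round(cost(r.x,e),3),'lowest z',(cs(r.x,e)[:,2].min()*1000).round(1))
E
python3 - <<'E'
from t2 import *
run(169.1);run(169.1,('wrist',))
k=ctrl.calibration('wrist');print(ray(k,[[232,93],[278,93],[278,108],[232,108],[255,100.5]],.038).round(4)*1000)
E
```

```text
wrist 0.66 13401
scene 0.89 945
e -5 s,tilt,lat [23.7 75.1  0.1] [0.193 0.111] lowest z 236.4
e 0 s,tilt,lat [24.8 70.9 -0. ] [0.1   0.114] lowest z 236.4
e 5 s,tilt,lat [29.  68.7 -0.3] [0.057 0.094] lowest z 233.2
e 10 s,tilt,lat [33.1 66.4 -0.3] [0.049 0.119] lowest z 230.4
e 15 s,tilt,lat [34.2 62.4 -0.3] [0.097 0.103] lowest z 231.5
e -5 s,tilt,lat [32. 70.  0.] [] lowest z 229.9
e 0 s,tilt,lat [32. 70.  0.] [] lowest z 229.9
e 5 s,tilt,lat [32. 70.  0.] [] lowest z 229.9
e 10 s,tilt,lat [32. 70.  0.] [] lowest z 229.9
e 15 s,tilt,lat [32. 70.  0.] [] lowest z 229.9
[[521.3 304.   38. ]
 [510.9 250.7  38. ]
 [493.9 253.7  38. ]
 [504.4 307.7  38. ]
 [507.7 279.   38. ]]
```

```bash
python3 -c "
from h import *
go((.4856,.2818,.105),79.3)"
```

```text
t 8.2 yaw_y -100.92 shift [ 35.2  -4.  185.7] turn -0.0037785695534240395 q6 2.1850635445178916 F [ 0.3 -1.  -2.2]
```

```bash
python3 -m creep '[[255,17,-2,35,-0.004],[255,35,-4,75,-0.004],[255,35,-4,112,-0.004],[255,35,-4,145,-0.004],[255,35,-4,170,-0.004],[255,35,-4,185,-0.004],[255,35,-4,185,-0.004],[255,35,-4,185,-0.004],[255,35,-4,185,-0.004]]' 20
python3 - <<'E'
from t2 import *
w=ctrl.get_image("wrist");s=ctrl.get_image("scene")
cv2.imwrite('pics/w6.png',np.hstack([w[60:384,110:400],cv2.resize(s[130:220,300:400],None,fx=3.6,fy=3.6)])[:,:,::-1])
m=ctrl.outline_of('wrist','block');k=ctrl.calibration('wrist')
go((.4856,.2818,.086),79.3)
E
```

```text
t: 8.95
tool_pos: [0.4864, 0.2825, 0.1074]
tool_rot: [-3.127, 0.292, -0.004]
contact_force: [0.8, 0.4, -1.4]
opening: 0.0455
t 9.1 yaw_y -100.67 shift [-1.  1. 22.] turn 0.0005755469113330957 q6 2.150772348404648 F [ 0.2 -0.2 -1.7]
```

View pics/w6.png

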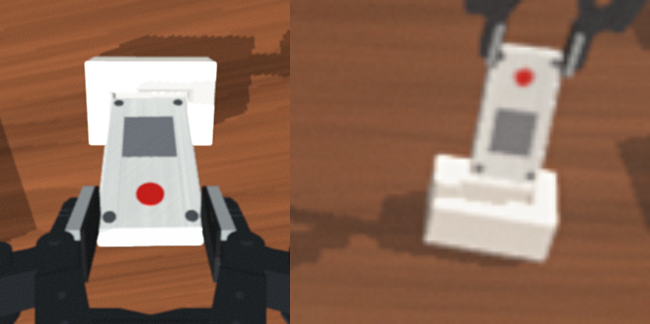

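Foot is centred laterally on the slot (wrist crop: foot 110–187, slot ~113–190). Lowering it into the mouth.

```bash
python3 -m creep '[[255,-1,1,6,0],[255,-1,1,11,0],[255,-1,1,16,0],[255,-1,1,19,0],[255,-1,1,19,0],[255,-1,1,19,0]]' 20
```

```text
t: 9.6
tool_pos: [0.4839, 0.281, 0.086]
tool_rot: [3.127, -0.292, -0.001]
contact_force: [0.2, -1.0, -1.4]
opening: 0.0456
```

```bash
python3 -m creep '[[255,3,0,1,0],[255,6,0,1.5,0],[255,9,0,2,0],[255,12,0,2,0],[255,15,0,2,0],[255,15,0,2,0]]' 20
python3 -c "
from t2 import *
run(169.3,('wrist','scene'),(0,5,10))"
```

```text
t: 10.1
tool_pos: [0.4998, 0.2784, 0.0849]
tool_rot: [-3.127, 0.293, -0.001]
contact_force: [-1.3, 1.1, 3.8]
opening: 0.0459
wrist 0.58 11933
scene 0.62 648
e 0 s,tilt,lat [19.4 81.4 -0.4] [0.128 0.125] lowest z 33.8
e 5 s,tilt,lat [25.4 79.3 -0.4] [0.074 0.122] lowest z 28.2
e 10 s,tilt,lat [30.7 77.1 -0.7] [0.053 0.143] lowest z 23.3
```

Rotating as intended (tilt 67° → ~78°). Continue the arc past upright and down.

```bash
python3 -m creep '[[255,3,0,0.5,0],[255,6,0,1,0],[255,9,0,1.5,0],[255,12,0,2,0],[255,15,0,3,0],[255,17,0,4,0],[255,17,0,6,0],[255,17,0,6,0]]' 20
python3 - <<'E'
from t2 import *
run(169.3,('wrist','scene'),(0,5,10),80)
w=ctrl.get_image("wrist");s=ctrl.get_image("scene")
cv2.imwrite('pics/w7.png',np.hstack([w[60:384,110:400],cv2.resize(s[130:220,300:400],None,fx=3.6,fy=3.6)])[:,:,::-1])
E
```

```text
t: 10.97
tool_pos: [0.5152, 0.275, 0.0777]
tool_rot: [3.127, -0.292, -0.002]
contact_force: [-1.1, 0.0, -2.3]
opening: 0.0459
wrist 0.83 9885
e 0 s,tilt,lat [ 9.1 94.3  1.2] [0.233] lowest z 37.6
e 5 s,tilt,lat [17.6 92.7 -0.6] [0.144] lowest z 29.2
e 10 s,tilt,lat [25.7 90.7 -0.2] [0.079] lowest z 21.3
```

View pics/w7.png

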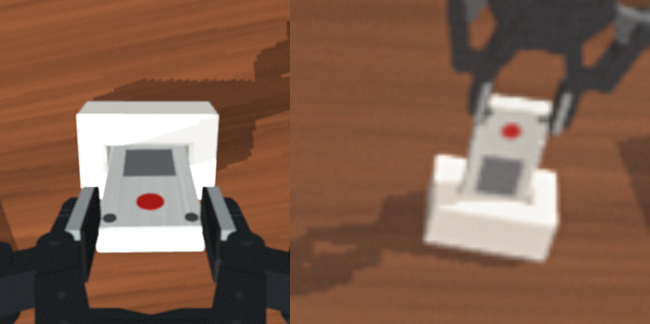

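Plate is nearly upright, with its foot visibly inside the slot in both views. Pressing it down.

```bash
python3 -m creep '[[255,0,0,3,0],[255,0,0,6,0],[255,0,0,8,0],[255,0,0,8,0]]' 20; python3 -m creep '[[255,0,0,2,0],[255,0,0,4,0],[255,0,0,4,0]]'
```

```text
t: 11.6
tool_pos: [0.5153, 0.2752, 0.0701]
tool_rot: [3.128, -0.292, -0.001]
contact_force: [-0.9, 0.0, -2.5]
opening: 0.0453
t: 11.85
tool_pos: [0.5178, 0.2757, 0.0693]
tool_rot: [-3.127, 0.292, -0.007]
contact_force: [-1.3, -0.6, 8.0]
opening: 0.0458
```

Force rose at TCP 69 mm, which matches the home height for a grip 30 mm above centre. Releasing and backing straight up.

```bash
python3 -m creep '[[0,0,0,-2,0],[0,0,0,-2,0],[0,0,0,-2,0],[0,0,0,-2,0],[0,0,0,-2,0],[0,0,0,-2,0],[0,0,0,-20,0],[0,0,0,-50,0],[0,0,0,-80,0],[0,0,0,-100,0],[0,0,0,-100,0],[0,0,0,-100,0]]'
python3 - <<'E'
from t2 import *
w=ctrl.get_image("wrist");s=ctrl.get_image("scene");k=ctrl.calibration('wrist')
cv2.imwrite('pics/w8.png',np.hstack([w[60:384,110:400],cv2.resize(s[130:220,300:400],None,fx=3.6,fy=3.6)])[:,:,::-1])
np.set_printoptions(suppress=True)
for n in ('reject','block'):
  m=ctrl.outline_of('wrist',n)
  if m: print(n,m[0]['conf'],m[0]['rect'])
  if n=='reject' and m:
    mk=m[0]['mask']
    for tl in (85,90,95):
        def cost(p):
            q=np.zeros((384,512),np.uint8);h=cv2.convexHull((proj(k,corners(p,tl,58))*256).astype(np.float32)).round().astype(int)
            cv2.fillConvexPoly(q,h,1,shift=8);return np.abs(q-mk.astype(float)).sum()
        p0=np.array([508,277,169.]);r=minimize(cost,p0,method='Nelder-Mead',options=dict(initial_simplex=p0+np.array([[0,0,0],[8,0,0],[0,8,0],[0,0,4]])))
        print(tl,r.x.round(1),r.fun/mk.sum())
E
```

```text
t: 12.85
tool_pos: [0.5166, 0.2756, 0.1682]
tool_rot: [-3.127, 0.292, -0.005]
contact_force: [-0.0, 0.7, -0.0]
opening: 0.0853
reject 0.75 [223.5, 174.1, 71.1, 41.0]
85 [512.7 275.9 172.8] 0.4144689950106914
90 [509.  276.3 170.9] 0.22879543834640056
95 [505.4 276.9 170.4] 0.040983606557377046
block 0.56 [209.5, 144.3, 102.8, 71.1]
```

View pics/w8.png

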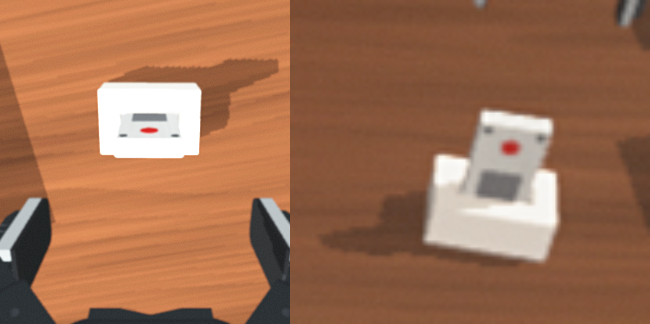

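The reject stands home in the slot, leaning only a few degrees within the slot's play (scene crop plate ~510,160, grey patch cut off at the block's top as expected). Now a centred regrip from above.

```bash
python3 -c "
from h import *
go((.5085,.2765,.072),80)"
```

```text
t 13.05 yaw_y -100.67 shift [-5.9 -0.8 92.3] turn -0.011667500810376914 q6 2.12002937816143 F [ 0.2  1.  -0.5]
```

```bash
python3 -m creep '[[0,-6,-1,20,-0.012],[0,-6,-1,50,-0.012],[0,-6,-1,75,-0.012],[0,-6,-1,93,-0.012],[0,-6,-1,93,-0.012],[255,-6,-1,93,-0.012],[255,-6,-1,93,-0.012],[255,-6,-1,93,-0.012],[255,-6,-1,93,-0.012],[255,-6,-1,93,-0.012],[255,-6,-1,93,-0.012],[255,-6,-1,93,-0.012]]' 40
python3 -m creep '[[255,0,0,0,0],[255,0,0,0,0],[255,0,0,-10,0],[255,0,0,-25,0],[255,0,0,-40,0],[255,0,0,-75,0],[255,0,0,-110,0],[255,0,0,-145,0],[255,0,0,-180,0],[255,0,0,-210,0],[255,0,0,-210,0],[255,0,0,-210,0]]'
python3 - <<'E'
from t2 import *
run(170,('wrist','scene'),(-5,0,5,10),85)
o=ctrl.get_obs();print(o['tool_pos'])
im=ctrl.get_image('top');k=ctrl.calibration('top');h=cv2.cvtColor(im,cv2.COLOR_RGB2HSV)
for c in('top',):
    y=cv2.inRange(h,(22,150,120),(35,255,255));y[:210]=0;y[240:]=0;y[:,:230]=0;y[:,280:]=0
    print(rect(k,y,.14))
go((.5115,.0225,.27),70.1)
E
```

```text
t: 14.05
tool_pos: [0.5167, 0.274, 0.0845]
tool_rot: [3.123, -0.272, 0.022]
contact_force: [0.0, -5.1, 18.7]
opening: 0.0005
t: 15.05
tool_pos: [0.5114, 0.278, 0.2884]
tool_rot: [-3.126, 0.273, -0.011]
contact_force: [-0.3, -0.7, -0.4]
opening: 0.0004
wrist 0.59 1196
scene 0.91 502
e -5 s,tilt,lat [ 4036.4    76.4 -1121.9] [1. 1.] lowest z -3672.4
e 0 s,tilt,lat [ 6992.4   168.9 -2091.1] [1. 1.] lowest z -1056.1
e 5 s,tilt,lat [2742.3  177.9 -138. ] [1. 1.] lowest z 189.6
e 10 s,tilt,lat [ 5090.8   182.6 -1797.8] [1. 1.] lowest z 519.5
[0.50917701 0.27706774 0.28185095]
(array([512.4,  21.8]), array([37.2, 78.6]), 'long axis deg', np.float32(70.2))
t 15.3 yaw_y -99.98 shift [ 46.5 250.3  12. ] turn 0.1730936248766326 q6 2.1149816858973898 F [0.8 0.8 0.1]
```

The grip missed: the fingers shut on nothing with an upward force of 19 N. Looking.

Run:
```python
from t2 import *
w=ctrl.get_image("wrist");s=ctrl.get_image("scene")
cv2.imwrite('pics/w9.png',np.hstack([w[60:384,110:400],cv2.resize(s[110:220,300:410],None,fx=3.24,fy=2.9454)])[:,:,::-1])
```

```text
(no output)
```

View pics/w9.png

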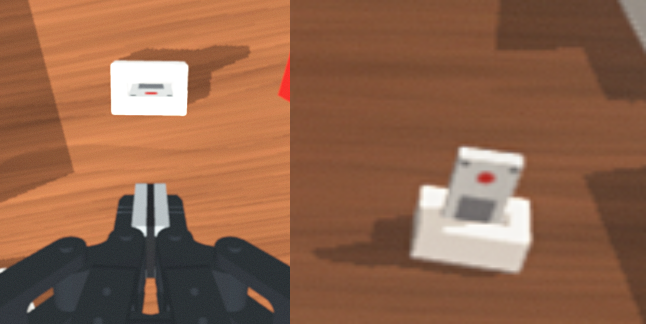

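The plate still stands in the slot. I'll check where the shut fingertips really are relative to the reported TCP, and refit the standing plate.

```bash
cat > st.py <<'E'
from fit import *
np.set_printoptions(suppress=True)
def stand(cams=('wrist','top'),z=58):
    D=[]
    for c in cams:
        ctrl.get_image(c);k=ctrl.calibration(c);m=ctrl.outline_of(c,'reject')
        if m: D.append((k,m[0]['mask']));print(c,m[0]['conf'],m[0]['rect'])
        m=ctrl.outline_of(c,'block')
        if m: print(' block',rect(k,m[0]['mask'],.038))
    for tl in (86,90,94,97):
      def cost(p):
        r=0
        for k,mk in D:
            q=np.zeros((1536,2048),np.uint8);h=cv2.convexHull((proj(k,corners(p,tl,z))*4+1.5).astype(np.float32)*256).round().astype(int)
            cv2.fillConvexPoly(q,h,1,shift=8);r+=np.abs(q.reshape(384,4,512,4).mean((1,3))-mk).sum()/mk.sum()
        return r
      p0=np.array([508,277,169.]);r=minimize(cost,p0,method='Nelder-Mead',options=dict(initial_simplex=p0+np.array([[0,0,0],[8,0,0],[0,8,0],[0,0,4]])))
      print(tl,r.x.round(1),r.fun.round(3))
E
python3 - <<'E'
from st import *
o=ctrl.get_obs();ctrl.get_image('wrist');k=ctrl.calibration('wrist');p=np.array(o['tool_pos'])
T=Ro.from_rotvec(o['tool_rot']);print(p,'TCP px',proj(k,p),'back18.7',proj(k,p+[0,0,.0187]),'tool x',T.apply([1,0,0]))
print('tip px (260,245) at TCP z ->',ray(k,[[260,245]],p[2]))
go((.5085,.2765,.2),80)
stand(('wrist',))
stand(('top',))
E
```

```text
[0.50932953 0.27715605 0.28202866] TCP px [[259.58604671 234.44146146]] back18.7 [[259.61041951 250.45423193]] tool x [ 0.98486879 -0.17328734 -0.00222955]
tip px (260,245) at TCP z -> [[0.50299423 0.27804633 0.28202866]]
t 15.45 yaw_y -99.98 shift [-0.7  0.7 82.3] turn 0.00032851425111674775 q6 2.1149750678508235 F [-0.4 -0.3  0.2]
wrist 0.9 [239.0, 141.0, 47.6, 29.8]
 block (array([510.3, 276.6]), array([63.9, 91.8]), 'long axis deg', np.float32(79.9))
86 [509.9 275.2 171.8] 0.246
90 [506.6 275.9 170.1] 0.069
94 [504.2 276.2 170.5] 0.136
97 [502.1 276.6 170. ] 0.266
top 0.71 [144.6, 225.3, 25.2, 4.0]
 block (array([509.1, 275.1]), array([60.3, 92.5]), 'long axis deg', np.float32(80.8))
86 [508.  277.5 180. ] 0.764
90 [506.7 276.8 176.5] 0.478
94 [506.2 273.4 174.2] 0.382
97 [505.6 272.9 167.9] 0.454
```

The picture puts the shut tips 10–20 mm higher than the reported TCP would. The upward push fits with that: the fingers closed on the plate's very top and slid off. I'll regrip about 17 mm lower, with the body still ~19 mm clear of the plate's top and the fingers clear of the block.

```bash
python3 -m creep '[[0,0,-0.5,10,0],[0,0,-0.5,40,0],[0,0,-0.5,70,0],[0,0,-0.5,95,0],[0,0,-0.5,115,0],[0,0,-0.5,115,0],[0,0,-0.5,140,0],[0,0,-0.5,170,0],[0,0,-0.5,200,0],[0,0,-0.5,220,0],[0,0,-0.5,227,0],[0,0,-0.5,227,0]]' 20
python3 -c "
from h import *
go((.510,.2765,.055),80)
ctrl.get_image('scene')
go((.510,.2765,.055),80)"
```

```text
t: 16.75
tool_pos: [0.5089, 0.2774, 0.0551]
tool_rot: [3.128, -0.273, -0.005]
contact_force: [0.4, -0.3, 0.2]
opening: 0.0857
t 16.75 yaw_y -99.98 shift [1.2 0.7 0.1] turn 0.0003167321247923067 q6 2.115748974973698 F [ 0.4 -0.3  0.2]
t 16.8 yaw_y -99.98 shift [0.  1.4 2.1] turn 0.00034696228816860316 q6 2.115716029251151 F [0.7 0.2 0.4]
```

```bash
python3 -m creep '[[80,0,1,0,0],[80,0,1,0,0],[110,0,1,0,0],[110,0,1,0,0],[140,0,1,0,0],[140,0,1,0,0],[160,0,1,0,0],[160,0,1,0,0],[160,0,1,0,0]]' 20
```

```text
t: 17.55
tool_pos: [0.5113, 0.2772, 0.0589]
tool_rot: [-3.128, 0.273, -0.005]
contact_force: [-0.6, -0.6, 7.0]
opening: 0.0493
```

Gripped (49 mm). Set full closure at 30 N and lift gently, checking the hold.

```bash
python3 -m creep '[[255,0,0,-2,0],[255,0,0,-4,0],[255,0,0,-4,0],[255,0,0,-4,0],[255,0,0,-8,0],[255,0,0,-14,0],[255,0,0,-20,0],[255,0,0,-20,0]]' 30
```

```text
t: 18.22
tool_pos: [0.5103, 0.2769, 0.0784]
tool_rot: [3.13, -0.273, 0.002]
contact_force: [0.5, -0.1, -0.1]
opening: 0.0492
```

```bash
python3 -m creep '[[255,0,0,-10,0],[255,0,0,-25,0],[255,0,0,-55,0],[255,0,0,-90,0],[255,0,0,-125,0],[255,0,0,-160,0],[255,0,0,-190,0],[255,0,0,-200,0],[255,0,0,-200,0],[255,0,0,-200,0]]' 30
python3 - <<'E'
from t2 import *
run(170,('wrist','scene'),(-5,0,5,10),88)
go((.5115,.0225,.28),70.1)
E
```

```text
t: 19.05
tool_pos: [0.5093, 0.2765, 0.2758]
tool_rot: [3.129, -0.273, -0.002]
contact_force: [0.2, -0.3, -3.0]
opening: 0.0493
wrist 0.56 10881
scene 0.88 927
e -5 s,tilt,lat [11.2 91.2  2. ] [0.232 0.15 ] lowest z 230.6
e 0 s,tilt,lat [15.8 92.1  1. ] [0.091 0.115] lowest z 225.9
e 5 s,tilt,lat [21.8 90.4  0.4] [0.027 0.117] lowest z 220.0
e 10 s,tilt,lat [26.3 93.8 -0.7] [0.151 0.1  ] lowest z 215.3
t 19.25 yaw_y -99.98 shift [ 46.9 249.5  -6.2] turn 0.17308470606395365 q6 2.114250838982203 F [-0.2  0.3 -1.3]
```

Plate held upright (tilt ~90°, foot about 54 mm below TCP). Moving over towards the box for a close look at its slot.

```bash
python3 -m creep '[[255,-3,20,-5,0.05],[255,-6,50,-5,0.1],[255,-6,85,-5,0.173],[255,-6,120,-5,0.173],[255,-6,155,-5,0.173],[255,-6,185,-5,0.173],[255,-6,210,-5,0.173],[255,-9,232,-5,0.173],[255,-9,240,-5,0.173],[255,-9,240,-5,0.173],[255,-9,240,-5,0.173]]' 40
cat > fr.py <<'E'
from t2 import *
def frame(save=None):
    w=ctrl.get_image("wrist");k=ctrl.calibration('wrist');h=cv2.cvtColor(w,cv2.COLOR_RGB2HSV)
    y=cv2.inRange(h,(22,140,110),(35,255,255));y=cv2.morphologyEx(y,cv2.MORPH_CLOSE,np.ones((3,3)))
    n,l,s,c=cv2.connectedComponentsWithStats(y)
    for i in range(1,n):
        if s[i,4]>150: print(s[i].tolist(),rect(k,l==i,.14))
    if save: cv2.imwrite(save,w[:,:,::-1])
E
python3 -c "
from fr import *
frame();go((.5158,.0212,.22),70.1);run(160.1,('wrist',),(0,5,10),88) if 0 else None"
```

```text
t: 20.17
tool_pos: [0.4592, 0.0423, 0.2807]
tool_rot: [-3.094, 0.544, 0.002]
contact_force: [0.3, 0.4, -1.7]
opening: 0.0488
[218, 86, 91, 44, 1625] (array([512. ,  20.8]), array([36.9, 79.2]), 'long axis deg', np.float32(70.3))
t 20.2167 yaw_y -109.87 shift [60.5  1.1 60.8] turn 0.0005233057528694324 q6 1.8483989372146803 F [ 0.7  0.7 -1. ]
```

```bash
python3 -m creep '[[255,20,0.5,10,0],[255,40,1,30,0],[255,60,2,50,0],[255,60.5,2,65,0],[255,60.5,2,65,0],[255,60.5,2,65,0],[255,60.5,2,65,0]]' 40
python3 - <<'E'
from fr import *
frame();w=ctrl.get_image("wrist");s=ctrl.get_image("scene")
run(160.1,('wrist','scene'),(0,4,8),90)
cv2.imwrite('pics/x1.png',np.hstack([w[40:384,80:430],cv2.resize(s[90:215,215:310],None,fx=3.6,fy=2.752)])[:,:,::-1])
go((.5158,.0200,.15),70.1)
E
```

```text
t: 20.8
tool_pos: [0.5159, 0.0205, 0.2176]
tool_rot: [-3.094, 0.54, -0.002]
contact_force: [0.9, 0.0, -0.8]
opening: 0.049
[209, 173, 106, 47, 1370] (array([511.8,  20.4]), array([37.1, 79.6]), 'long axis deg', np.float32(70.1))
wrist 0.94 10715
scene 0.87 765
e 0 s,tilt,lat [15.5 91.9 -0.1] [0.087 0.116] lowest z 170.4
e 4 s,tilt,lat [20.8 90.7  0.6] [0.029 0.114] lowest z 165.2
e 8 s,tilt,lat [26.3 88.8  1. ] [0.049 0.16 ] lowest z 159.7
t 21.15 yaw_y -109.89 shift [-0.2 -0.3 67.4] turn 0.00024994791352930237 q6 1.8116717200492283 F [-0.   0.5 -2.1]
```

View pics/x1.png

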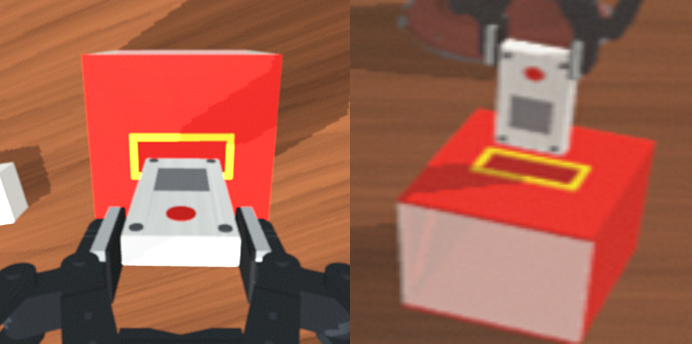

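The last view shows the plate upright and centred over the yellow slot (wrist crop: slot 133–232, foot 145–218). Lowering with force checks.

```bash
python3 -m creep '[[255,0,0,10,0],[255,0,0,18,0],[255,0,0,26,0],[255,0,0,32,0],[255,0,0,36,0],[255,0,0,36,0]]'; python3 -m creep '[[255,0,0,8,0],[255,0,0,16,0],[255,0,0,24,0],[255,0,0,28,0],[255,0,0,28,0],[255,0,0,28,0]]'
```

```text
t: 21.65
tool_pos: [0.5146, 0.0197, 0.1787]
tool_rot: [3.094, -0.543, -0.005]
contact_force: [0.1, -0.1, -1.4]
opening: 0.0488
t: 22.15
tool_pos: [0.5153, 0.0196, 0.1521]
tool_rot: [3.094, -0.543, -0.001]
contact_force: [1.5, -0.2, -1.3]
opening: 0.0487
```

Foot is ~40 mm through the lid with no contact force. Release and rise.

```bash
python3 -m creep '[[0,0,0,0,0],[0,0,0,0,0],[0,0,0,0,0],[0,0,0,0,0],[0,0,0,0,0],[0,0,0,0,0],[0,0,0,-20,0],[0,0,0,-50,0],[0,0,0,-85,0],[0,0,0,-120,0],[0,-0,0,-130,0],[0,0,0,-130,0]]'
python3 - <<'E'
from fr import *
frame()
for c in('scene','top','wrist'):
    ctrl.get_image(c);k=ctrl.calibration(c)
    for n in('reject','good','box'): print(c,n,[(r['conf'],r['rect']) for r in ctrl.boxes_of(c,n)[:2]])
im=ctrl.get_image('scene')
k=ctrl.calibration('scene')
# clear far wall: compare bright aluminium pixels now and at start
a=cv2.imread('pics/a.png')[:,:,::-1].astype(int);d=np.abs(im.astype(int)-a).sum(2)>60
d[:115]=0;n,l,s,c=cv2.connectedComponentsWithStats(cv2.morphologyEx(d.astype(np.uint8),cv2.MORPH_OPEN,np.ones((2,2))))
for i in range(1,n):
    if s[i,4]>15: print('changed',s[i].tolist())
E
```

```text
t: 23.15
tool_pos: [0.5176, 0.0194, 0.2875]
tool_rot: [-3.094, 0.542, -0.013]
contact_force: [-0.5, -0.1, -0.6]
opening: 0.0851
[0, 23, 25, 59, 735] (array([683.4, 183.9]), array([20.1, 47.3]), 'long axis deg', np.float32(147.1))
[219, 157, 85, 38, 1340] (array([510.9,  20.2]), array([36.3, 79. ]), 'long axis deg', np.float32(70.1))
scene reject []
scene good [(0.9, [281.7, 228.6, 21.8, 28.2])]
scene box [(0.85, [229.3, 135.9, 70.9, 79.2]), (0.41, [337.0, 172.7, 37.5, 27.0])]
top reject []
top good [(0.65, [217.9, 130.0, 20.1, 11.3])]
top box [(0.85, [232.0, 190.0, 57.1, 73.7])]
wrist reject [(0.6, [239.7, 160.1, 46.9, 9.7])]
wrist good []
wrist box [(0.97, [178.8, 90.4, 165.0, 157.6]), (0.26, [34.9, 183.9, 89.0, 62.2])]
changed [29, 116, 47, 45, 770]
changed [88, 116, 31, 17, 376]
changed [229, 116, 11, 3, 24]
changed [241, 116, 13, 4, 34]
changed [189, 118, 4, 7, 16]
changed [221, 121, 8, 5, 18]
changed [207, 122, 11, 4, 32]
changed [40, 124, 11, 2, 22]
changed [89, 134, 22, 4, 60]
changed [126, 140, 6, 7, 16]
changed [137, 141, 26, 42, 801]
changed [111, 147, 6, 4, 18]
changed [50, 154, 52, 25, 686]
changed [255, 172, 17, 20, 185]
changed [12, 180, 146, 60, 3859]
```

The reject no longer shows outside. What shows through the slot is ~50 mm wide at a depth consistent with standing inside, below the lid. I'll move up, let a second pass, and check the plate and the bystanders before handing in.

```bash
python3 -m creep '[[0,0,0,-20,0],[0,0,0,-40,0],[0,0,0,-40,0],[0,0,0,-40,0],[0,0,0,-40,0],[0,0,0,-40,0],[0,0,0,-40,0],[0,0,0,-40,0],[0,0,0,-40,0],[0,0,0,-40,0],[0,0,0,-40,0],[0,0,0,-40,0]]'
python3 - <<'E'
from fr import *
w=ctrl.get_image('wrist');k=ctrl.calibration('wrist')
for r in ctrl.boxes_of('wrist','reject')[:1]:
    x,y,a,b=r['rect'];print(r['conf'],r['rect'])
    for z in (.05,.08,.105,.13,.15): print(z,ray(k,[[x,y+b/2],[x+a,y+b/2]],z).round(3).tolist(),np.linalg.norm(np.diff(ray(k,[[x,y+b/2],[x+a,y+b/2]],z),axis=0)).round(4))
s=ctrl.get_image('scene').astype(int);a=cv2.imread('pics/a.png')[:,:,::-1].astype(int);d=np.abs(s-a).sum(2)
for n,(x,y,W,H) in dict(driver=(95,243,92,20),offcut=(202,233,55,44),good=(266,224,52,52),tape=(350,237,38,36),block=(335,172,42,32)).items(): print(n,'px changed',int((d[y:y+H,x:x+W]>60).sum()))
x=s[150:215,229:300];y=a[150:215,229:300];m=np.abs(x-y).sum(2)>60;r,c=np.nonzero(m);print('window change rows',r.min()+150,r.max()+150,'cols',c.min()+229,c.max()+229,'colour',s[180,262],a[180,262])
E
```

```text
t: 24.85
tool_pos: [0.5156, 0.0196, 0.3226]
tool_rot: [-3.094, 0.543, 0.0]
contact_force: [-0.2, 0.4, -0.3]
opening: 0.0854
0.63 [237.9, 153.3, 45.9, 8.3]
0.05 [[0.511, 0.052, 0.05], [0.49, -0.005, 0.05]] 0.0601
0.08 [[0.516, 0.048, 0.08], [0.497, -0.005, 0.08]] 0.0561
0.105 [[0.52, 0.044, 0.105], [0.502, -0.005, 0.105]] 0.0527
0.13 [[0.525, 0.041, 0.13], [0.508, -0.005, 0.13]] 0.0493
0.15 [[0.529, 0.038, 0.15], [0.513, -0.005, 0.15]] 0.0466
driver px changed 0
offcut px changed 0
good px changed 0
tape px changed 0
block px changed 0
window change rows 171 191 cols 254 271 colour [185 178 169] [205 163 152]
```

Run:
```python
from fr import *
k=ctrl.calibration('scene')
for z in (55,75,95): print(z,proj(k,corners([511,21,160.],90,z)).min(0).round(),proj(k,corners([511,21,160.],90,z)).max(0).round())
w=ctrl.get_obs();print(w['t'],w['contact_force'])
```

```text
55 [254. 157.] [274. 193.]
75 [254. 151.] [275. 187.]
95 [254. 145.] [275. 182.]
25.0 [-0.14136281  0.75794005  0.44408196]
```

Through the clear wall, the plate's lower edge (row 191) matches one standing on the box floor (predicted 193), not one hung in the slot (182–187). Handing in.

```bash
python3 -c "
from station import ctrl
print(ctrl.finish_job())"
```

```text
the job is handed in; nothing more can be done
None
```

The reject plate was stood in the white block, released, taken again from straight above and dropped through the slot into the red box. The job was handed in at about 25 s.

**How it went**
- I swung the plate partly upright on the rest, finished in the mouth of the block's slot, pressed it home and let go. It stood there by itself while the gripper was clear.
- My first regrip failed. At 40 N the fingers slid off the top of the plate with about 19 N upward. The plate stayed standing in the slot and I took it again about 17 mm lower at 20–30 N.
- The largest wrist force I read was about 19 N; forces were read only at the end of each move.

**Last checks**
- **Reject:** It no longer shows on the bench. Through the clear wall its lower edge is at row 191, against 193 predicted for standing on the box floor and 182–187 if hung in the slot. From its apparent width through the slot the top is at 105–130 mm, below the lid. That width check is loose, and I had no pictures left to view it directly.
- **Other things:** No pixels changed around the driver, offcut, tape, good plate or white block since the start.
- **Gripper:** It is open, about 180 mm above the lid, and touching nothing.

**Disagreement:** The camera fits put the plate 5–10 mm towards the robot from the reported finger centre, and the fingertips 10–20 mm higher than the reported TCP. I corrected for this when regripping and when lining up over the box.

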